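# Hand out the stacked sample jars

### The arm

A 7-joint arm with a two-finger parallel gripper is mounted at the origin on the work surface. World frame = base frame: x ahead of the robot, y to its left, z up, the work surface at z = 0. Lengths are in m, angles in rad, forces in N, time in s.
With the tool pointing down it reaches from about 0.35 to 0.9 m from the base axis. Payload 19.9 kg.
Tool frame: the origin (TCP) lies at the very end of the fingers, on their centre line; the grasp point (between the pads) lies 19 mm behind it; z points along the fingers, y is the line along which they close (so a half turn about z gives the same grasp; the last joint's range is limited). The gripper opens to 94 mm and grips with 3 to 60 N. Pads are 16 mm wide; open, the fingers measure 119 mm over their backs; the gripper's body (75 mm by 177 mm) begins 78 mm behind the grasp point.
Start: joints at [1.232, 0.417, -0.01, 1.614, 0.005, 1.111, -0.053], TCP at [0.183, -0.598, 0.205] pointing down, gripper open.
Joint ranges: [-2.81, 2.81], [-0.39, 2.02], [-1.27, 1.25], [0.06, 2.57], [-1.19, 4.33], [0.19, 2], [-2.82, 2.82]. Speed limits (rad/s): [1.89, 1.89, 2.39, 2.39, 3.01, 3.01, 3.01].

### API

Orientations are given as a rotation vector (axis times angle).
In Python, from workcell import telemetry, optics, env gives the robot as it stands.
- The arm moves only by the tool send_rows, never from a script. Its argument "rows" is a list of rows, each an object with "translation": the shift along the tool's x, y, z as a fraction of full scale, a list of three; "twist": the turn, a rotation vector about the tool's x, y, z as a fraction of full scale, a list of three; "hand": the closure, from 0 (fully open) to 1 (shut). A call has 1 to 8 rows; each row is the pose to reach, as a shift and turn from the pose commanded when the call began, along the tool's axes at that moment; what a row does not reach only later rows make up. Full scale, the value 1, is 0.5 m for a shift and 45 degrees for a turn. A row lasts 1/8 s, in which the tool goes at most 62.5 mm and 10.7 degrees, less where a joint would pass 70% of its speed; a pose out of reach is approached as far as the arm can. A call with a number of a shift or a turn outside -1 to 1 is refused whole. A call with a gripper value outside its range is refused whole. The fingers move at their own pace and stop on an object; "newtons" is the grip in N (left out, the last holds). Time passes only in rows, so rows that repeat a pose let the fingers close. It gives the time, the measured TCP pose, the force, the opening and the grip force at its end, in the units of the state.
- telemetry.sense(): the state, without advancing time (a new reading comes with each control period).
- optics.read_camera(name): name is "side" or "top"; returns the picture (384x512x3 uint8, red, green, blue); there is no depth.
- optics.camera_model(name): a dict with "fx", "fy", "cx", "cy" (pixels), "k1" (the pictures are not rectified: a ray, as slopes to the right and down, at radius r is drawn at 1 + k1 r^2 times it, then the intrinsics apply), "extrinsics" (4x4, takes a point from camera to world coordinates). Camera axes: x right, y up, looking along -z (the intrinsics and any distortion apply to the point x, -y, -z); pixel columns grow to the right and rows downward; lengths in m; the calibration is good to about 2 mm. A picture is of the moment at which its call begins. camera_model takes no time and is no camera call.
- env.sign_off(): hands the job in; it is judged then, once.
The state is a dict: "clock": time; "q": joint angles; "qvel": joint speeds; "effort": joint torques, N m; "position": TCP position; "tcp_rot": TCP orientation; "wrist_force": force on the tool from outside, world axes, zero at the start; "torque": the same for the moment, N m; "opening": finger opening in m; "grip_force": force on a finger pad.
Only numpy, scipy, OpenCV 4.12 (cv2) and the standard library are available. Lean on these libraries where they do the work, as an engineer would, in place of code of your own. Each camera call takes 0.05 s, during which the arm holds its last target. There are 200 camera calls.

### The job

Take the stack of sample jars on the steel tray apart from the top down and set each upright in the middle of its own place: the red-lidded jar on the balance pan, then the yellow on the cork mat, the green on the stirrer's white plate, and last the blue on the black platter of the turntable. Set the jars down without dropping or tipping any, and leave the brown reagent bottle and the white wash bottle standing where they are.

Things in the scene. Friction and masses are not known exactly. Their poses are not given: they have to be found in the camera images.
- red_mid (a point): Closed sample jar, an upright cylinder: white body (lower 30 mm), red lid (upper 16 mm), straight side, 28 mm in diameter and 46 mm high, about 30 g; the smallest, at the top of the stack. The point is its centre, 23 mm above its underside; z up. Stands loose on the wider jar below, whose lid shows as a ring around it and stops fingers that reach below this jar's underside.
- yellow_mid (a point): Closed sample jar, an upright cylinder: white body (lower 30 mm), yellow lid (upper 16 mm), straight side, 41 mm in diameter and 46 mm high, about 65 g; second from the top. The point is its centre, 23 mm above its underside; z up. Stands loose on the wider jar below, whose lid shows as a ring around it and stops fingers that reach below this jar's underside.
- green_mid (a point): Closed sample jar, an upright cylinder: white body (lower 30 mm), green lid (upper 16 mm), straight side, 54 mm in diameter and 46 mm high, about 110 g; third from the top. The point is its centre, 23 mm above its underside; z up. Stands loose on the wider jar below, whose lid shows as a ring around it and stops fingers that reach below this jar's underside.
- blue_mid (a point): Closed sample jar, an upright cylinder: white body (lower 30 mm), blue lid (upper 16 mm), straight side, 68 mm in diameter and 46 mm high, about 170 g; the largest, at the bottom of the stack, on the steel tray. The point is its centre, 23 mm above its underside; z up. Its lid shows as a ring around the jar above.
- balance_pan (a point): Top centre of the round steel pan (96 mm across) of a compact laboratory balance: white housing 140 x 120 mm, 32 mm high, with green display along its front edge (own -x side). The pan's top is 40 mm above the table; a black dot marks its centre. z up. The balance is fixed.
- stirrer_top (a point): Top centre of the square white plate (100 x 100 mm) of a magnetic stirrer: blue housing 140 x 110 mm, with a black knob on its front part (own -x side) rising to 48 mm above the table. The plate's top is 46 mm above the table; a black dot marks its centre. z up. Fixed.
- turntable_top (a point): Top centre of the round black rubber platter (94 mm across) of a low white round turntable (124 mm across) that does not turn. The platter's top is 30 mm above the table; a white dot marks its centre. z up. Fixed.
- cork_top (a point): Top centre of a round brown cork mat, 110 mm across, 10 mm thick, lying fixed on the table; a black dot marks its centre. z up.
- reagent_mid (a point): Bystander: brown glass reagent bottle with blue cap, 68 mm in diameter, 165 mm high, loose, standing on the table; the point is its centre, 82 mm above the table. Not to be disturbed.
- wash_mid (a point): Bystander: white wash bottle with a thin red spout, 54 mm in diameter, 162 mm high including the spout, loose, standing on the table; the point is on its axis, 60 mm above the table; the spout's end stands 30 mm out from the axis. Not to be disturbed.
Mind the look-alikes: they are no part of the job. What is shaped like the part that bears red_mid but pink or purple is not meant.

How it is judged:
By the outcome, as a careful person would: the job done as asked, in the order asked, and still so for the second after the job is handed in, with the robot touching nothing.
It also fails if it takes over 120 s, if anything falls off the work surface, if the arm or the gripper's body presses on something with over 40 N, if the wrist force passes 120 N, or if a joint passes its speed limit or range.

## Working session

There is one attempt and no reset: what is moved stays moved. The work goes in short steps, Python scripts to look and compute and a tool call to move; the robot and the scene stay as the last step left them, time stands still between calls to the robot, and variables do not carry over. Pictures are saved under pics/ and viewed, at most 14 in all, crops included, and the job is handed in when it is done.

Besides the shell and the picture viewer there is one more tool, called after "Emit:" as a command line: name --argument value ..., lists and objects as JSON in quotes. send_rows: Moves the arm, as the interface text tells. Its arguments: {"type":"object","properties":{"rows":{"type":"array","items":{"type":"object","properties":{"translation":{"type":"array","items":{"type":"number"}},"twist":{"type":"array","items":{"type":"number"}},"hand":{"type":"number"}}}},"newtons":{"type":"number"}},"required":["rows"]}

```bash
ls; mkdir -p pics
cat > h.py <<'E'
import numpy as np, cv2
from workcell import telemetry, optics, env
def cap(n,f=None):
    im=optics.read_camera(n)
    if f: cv2.imwrite('pics/'+f,cv2.cvtColor(im,cv2.COLOR_RGB2BGR))
    return im
def ray(n,u,v):
    m=optics.camera_model(n); k=m['k1']
    K=np.array([[m['fx'],0,m['cx']],[0,m['fy'],m['cy']],[0,0,1]])
    p=cv2.undistortPoints(np.array([[[u,v]]],float),K,np.array([k,0,0,0.]))[0,0]
    E=np.array(m['extrinsics']); return E[:3,3],E[:3,:3]@np.array([p[0],-p[1],-1])
def onz(n,u,v,z):
    o,d=ray(n,u,v); return o+d*(z-o[2])/d[2]
def proj(n,P):
    m=optics.camera_model(n);E=np.array(m['extrinsics'])
    c=E[:3,:3].T@(np.array(P)-E[:3,3]); x,y=c[0]/-c[2],-c[1]/-c[2]; s=1+m['k1']*(x*x+y*y)
    return m['fx']*x*s+m['cx'],m['fy']*y*s+m['cy']
E
python3 - <<'E'
from h import *
a=cap('top','top0.png');b=cap('side','side0.png')
for n in('top','side'):
    m=optics.camera_model(n);print(n,{k:(np.round(v,3).tolist()) for k,v in m.items()})
s=telemetry.sense();print(s)
E
```

```text
pics
top {'fx': 354.736, 'fy': 354.736, 'cx': 251.664, 'cy': 193.236, 'k1': -0.006, 'extrinsics': [[-0.017, 0.993, -0.119, 0.416], [-1.0, -0.019, -0.017, -0.078], [-0.019, 0.119, 0.993, 1.223], [0.0, 0.0, 0.0, 1.0]]}
side {'fx': 483.713, 'fy': 483.713, 'cx': 259.777, 'cy': 197.395, 'k1': -0.151, 'extrinsics': [[0.863, 0.349, -0.366, -0.025], [-0.505, 0.587, -0.632, -1.042], [-0.006, 0.731, 0.683, 1.16], [0.0, 0.0, 0.0, 1.0]]}
{'clock': 0.1, 'q': array([ 1.23251575,  0.41786769, -0.01033764,  1.61408971,  0.00470332,
        1.11072774, -0.05297084]), 'qvel': array([-0.00056646, -0.00276616,  0.00019771, -0.0026928 , -0.00114177,
       -0.00125329,  0.00012575]), 'effort': array([ 2.63502719e-03, -8.52593923e+01,  6.40178304e-01, -4.26699829e+01,
       -4.88321052e-02,  1.64412183e-02, -2.92760696e-06]), 'position': array([ 0.18268733, -0.5973535 ,  0.20492698]), 'tcp_rot': array([-3.10601948e+00, -4.64427614e-01,  3.61660464e-04]), 'wrist_force': array([-0.2693782 ,  0.64982446, -1.12058312]), 'torque': array([ 0.01334959,  0.01441562, -0.01372542]), 'grip_force': 0.0, 'opening': 0.09386532523883533}
```

View pics/top0.png

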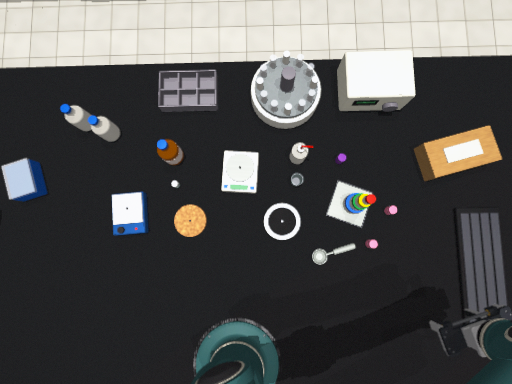

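View pics/side0.png

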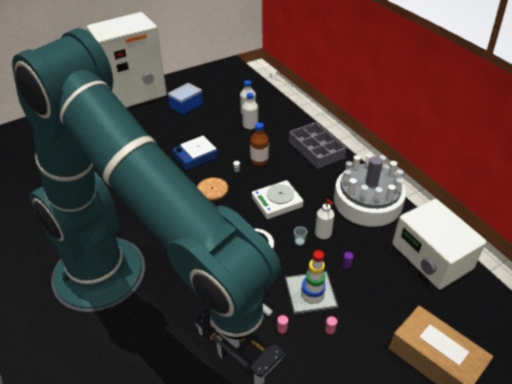

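Run:
```python
from h import *
from scipy.optimize import least_squares
a=cv2.cvtColor(cv2.imread('pics/top0.png'),cv2.COLOR_BGR2RGB);b=cv2.cvtColor(cv2.imread('pics/side0.png'),cv2.COLOR_BGR2RGB)
R={'red':((0,8,172,180)),'yel':(22,34),'grn':(45,75),'blu':(100,125)}
win={'top':(325,175,385,225),'side':(290,245,335,310)}
cen={}
for n,im in(('top',a),('side',b)):
    h=cv2.cvtColor(im,cv2.COLOR_RGB2HSV);x0,y0,x1,y1=win[n]
    for c,r in R.items():
        H=h[...,0];m=((H>=r[0])&(H<=r[1]))
        if c=='red': m|=(H>=172)
        m&=(h[...,1]>130)&(h[...,2]>70)
        w=np.zeros_like(m);w[y0:y1,x0:x1]=1;m&=w
        ys,xs=np.nonzero(m);cen[n,c]=(xs.mean(),ys.mean());print(n,c,len(xs),xs.min(),xs.max(),ys.min(),ys.max(),np.round(cen[n,c],1))
o1,d1=ray('top',*cen['top','red']);o2,d2=ray('side',*cen['side','red'])
A=np.stack([d1,-d2],1);t=np.linalg.lstsq(A,o2-o1,rcond=None)[0]
print('red tri',o1+d1*t[0],o2+d2*t[1], 'top on z .176',onz('top',*cen['top','red'],.18))
# white-ish/bright dots: tray & furniture approx
def blob(mask,win):
    x0,y0,x1,y1=win;mm=np.zeros(mask.shape,np.uint8);mm[y0:y1,x0:x1]=mask[y0:y1,x0:x1];return mm
g=cv2.cvtColor(a,cv2.COLOR_RGB2GRAY);h=cv2.cvtColor(a,cv2.COLOR_RGB2HSV)
for nm,(cx,cy),z,inv in(('bal',(240,168),.04,1),('stir',(127,208),.046,1),('tt',(282,221),.03,0),('cork',(190,221),.01,1)):
    w=g[cy-5:cy+6,cx-5:cx+6].astype(float);w=(w.max()-w) if 0 else w
    w=(np.median(w)-w) if inv else (w-np.median(w))
    w[w<.5*w.max()]=0
    ys,xs=np.mgrid[cy-5:cy+6,cx-5:cx+6];u,v=(w*xs).sum()/w.sum(),(w*ys).sum()/w.sum()
    print(nm,round(u,1),round(v,1),np.round(onz('top',u,v,z),4),w.max())
for nm,u,v,z in(('reag_cap',162,145,.165),('reag_base',176,158,.03),('wash',298,154,.06),('beaker',297,180,.03),('pink1',392,210,.04),('pink2',372,244,.04),('purple',342,157,.04),('spoon',320,257,.02),('smallwhite',175,184,.02),('tray',350,204,.003)):
    print(nm,np.round(onz('top',u,v,z),3))
c1=cv2.resize(a[130:270,110:250],None,fx=2.8,fy=2.8,interpolation=cv2.INTER_CUBIC)
c2=cv2.resize(a[130:270,260:400],None,fx=2.8,fy=2.8,interpolation=cv2.INTER_CUBIC)
cv2.imwrite('pics/crop.png',cv2.cvtColor(np.hstack([c1,c2]),cv2.COLOR_RGB2BGR))
```

```text
top red 86 365 376 194 203 [370.6 198.7]
top yel 82 358 370 194 206 [362.3 200.5]
top grn 57 352 365 193 209 [356.4 202.2]
top blu 104 345 362 193 212 [350.5 203.8]
side red 111 313 324 250 261 [318.1 255. ]
side yel 110 308 324 259 273 [315.4 267.4]
side grn 81 306 324 271 284 [314.9 280.1]
side blu 115 302 324 278 296 [310.6 290.3]
red tri [ 0.51793398 -0.40832486  0.18518526] [ 0.51751199 -0.4081251   0.18508039] top on z .176 [ 0.51844196 -0.4099739   0.18      ]
bal 239.5 167.0 [ 0.6483 -0.0187  0.04  ] 156.0
stir 126.6 208.0 [0.5153 0.3614 0.046 ] 165.0
tt 281.5 220.6 [ 0.4649 -0.1566  0.03  ] 202.0
cork 189.6 220.4 [0.4719 0.1565 0.01  ] 105.0
reag_cap [0.697 0.212 0.165]
reag_base [0.686 0.2   0.03 ]
wash [ 0.684 -0.216  0.06 ]
beaker [ 0.601 -0.213  0.03 ]
pink1 [ 0.493 -0.523  0.04 ]
pink2 [ 0.382 -0.451  0.04 ]
purple [ 0.676 -0.366  0.04 ]
spoon [ 0.342 -0.282  0.02 ]
smallwhite [0.597 0.205 0.02 ]
tray [ 0.519 -0.395  0.003]
```

View pics/crop.png

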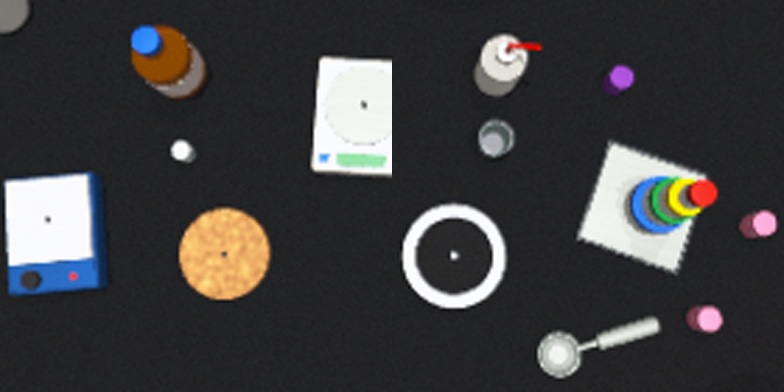

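Red jar candidates: the red lid atop the stack at top (370,199). The pink ones at (392,210) and (372,244) and the purple at (342,157) are look-alikes standing alone. The crop confirms the red lid sits on yellow/green/blue over the tray, so that's the target.

```bash
cat >> h.py <<'E'
from scipy.spatial.transform import Rotation as Ro
T=Ro.from_matrix(np.diag([1.,-1,-1]))
def go(*P):
    s=telemetry.sense();r=Ro.from_rotvec(s['tcp_rot']);p=s['position']
    for q in P: print('tr',np.round(r.inv().apply(np.array(q)-p)/.5,3))
    print('tw',np.round((r.inv()*T).as_rotvec()/(np.pi/4),3),'pos',np.round(p,4),'t',round(s['clock'],2))
E
python3 -c "
from h import *
go((.518,-.409,.27))"
```

```text
tr [ 0.751 -0.164 -0.13 ]
tw [-0.001  0.     0.378] pos [ 0.1827 -0.5974  0.2049] t 0.1
```

Emit:
send_rows --rows '[{"translation":[0.2,-0.04,-0.13],"twist":[0,0,0.1],"hand":0},{"translation":[0.75,-0.164,-0.13],"twist":[0,0,0.378],"hand":0},{"translation":[0.75,-0.164,-0.13],"twist":[0,0,0.378],"hand":0},{"translation":[0.75,-0.164,-0.13],"twist":[0,0,0.378],"hand":0},{"translation":[0.75,-0.164,-0.13],"twist":[0,0,0.378],"hand":0},{"translation":[0.75,-0.164,-0.13],"twist":[0,0,0.378],"hand":0},{"translation":[0.75,-0.164,-0.13],"twist":[0,0,0.378],"hand":0},{"translation":[0.75,-0.164,-0.13],"twist":[0,0,0.378],"hand":0}]'

```text
clock: 1.1
position: [0.519, -0.4078, 0.2699]
tcp_rot: [-3.141, -0.005, 0.0]
wrist_force: [-0.0, 0.1, 0.3]
opening: 0.0942
grip_force: 0.0
```

```bash
python3 -c "
from h import *
go((.518,-.409,.148),(.518,-.409,.28))"
```

```text
tr [-0.002  0.003  0.244]
tr [-0.002  0.002 -0.02 ]
tw [-0.001  0.     0.004] pos [ 0.519  -0.4078  0.2699] t 1.1
```

Emit:
send_rows --rows '[{"translation":[0,0,0.1],"twist":[0,0,0],"hand":0},{"translation":[0,0,0.18],"twist":[0,0,0],"hand":0},{"translation":[0,0,0.225],"twist":[0,0,0],"hand":0},{"translation":[0,0,0.242],"twist":[0,0,0],"hand":0},{"translation":[0,0,0.242],"twist":[0,0,0],"hand":0.3},{"translation":[0,0,0.242],"twist":[0,0,0],"hand":0.5},{"translation":[0,0,0.242],"twist":[0,0,0],"hand":0.58},{"translation":[0,0,0.242],"twist":[0,0,0],"hand":0.58}]' --newtons 10

```text
clock: 2.1
position: [0.5176, -0.4097, 0.1499]
tcp_rot: [3.141, -0.0, 0.001]
wrist_force: [0.2, -0.1, -0.5]
opening: 0.0577
grip_force: 0.0
```

Run:
```python
from h import *
a=cap('top');b=cap('side')
c1=cv2.resize(a[165:235,320:400],(400,350),interpolation=cv2.INTER_CUBIC)
c2=cv2.resize(b[230:310,270:350],(350,350),interpolation=cv2.INTER_CUBIC)
cv2.imwrite('pics/c2.png',cv2.cvtColor(np.hstack([c1,c2]),cv2.COLOR_RGB2BGR))
```

```text
(no output)
```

View pics/c2.png

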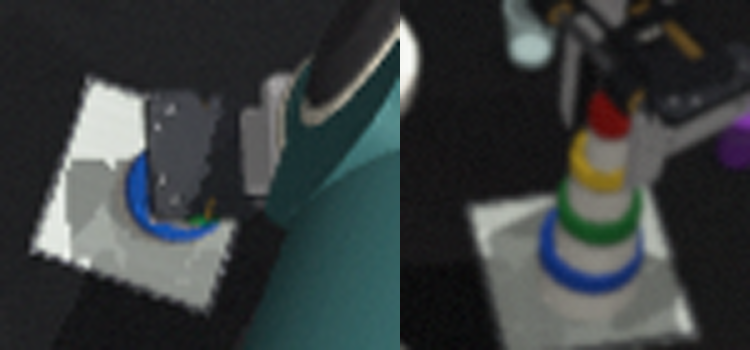

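The side crop shows the fingers straddling the red jar, with both tips just above the yellow lid. I'm closing now.

Emit:
send_rows --rows '[{"translation":[0,0,0],"twist":[0,0,0],"hand":0.63},{"translation":[0,0,0],"twist":[0,0,0],"hand":0.67},{"translation":[0,0,0],"twist":[0,0,0],"hand":0.7},{"translation":[0,0,0],"twist":[0,0,0],"hand":0.74},{"translation":[0,0,0],"twist":[0,0,0],"hand":0.8},{"translation":[0,0,0],"twist":[0,0,0],"hand":0.8}]' --newtons 10

```text
clock: 2.95
position: [0.5174, -0.4095, 0.1494]
tcp_rot: [-3.141, -0.0, 0.0]
wrist_force: [0.4, 0.3, 0.4]
opening: 0.028
grip_force: 10.0
```

Emit:
send_rows --rows '[{"translation":[0,0,-0.01],"twist":[0,0,0],"hand":0.8},{"translation":[0,0,-0.03],"twist":[0,0,0],"hand":0.8},{"translation":[0,0,-0.08],"twist":[0,0,0],"hand":0.8},{"translation":[0,0,-0.16],"twist":[0,0,0],"hand":0.8},{"translation":[0,0,-0.24],"twist":[0,0,0],"hand":0.8},{"translation":[0,0,-0.28],"twist":[0,0,0],"hand":0.8},{"translation":[0,0,-0.28],"twist":[0,0,0],"hand":0.8}]' --newtons 15

```text
clock: 3.82
position: [0.5179, -0.4099, 0.2915]
tcp_rot: [3.14, -0.0, 0.004]
wrist_force: [0.1, -0.2, -0.4]
opening: 0.0278
grip_force: 15.0
```

Run:
```python
from h import *
go((.648,-.019,.28))
b=cap('side')
c2=cv2.resize(b[150:310,220:380],(600,600),interpolation=cv2.INTER_CUBIC)
cv2.imwrite('pics/c3.png',cv2.cvtColor(c2,cv2.COLOR_RGB2BGR))
h=cv2.cvtColor(b,cv2.COLOR_RGB2HSV)
m=((h[...,0]<8)|(h[...,0]>172))&(h[...,1]>150)&(h[...,2]>90);m[:180]=0;m[280:]=0;m[:,:250]=0;m[:,360:]=0
ys,xs=np.nonzero(m);print(len(xs),xs.mean(),ys.mean(),xs.min(),xs.max(),ys.min(),ys.max())
```

```text
tr [ 0.26  -0.782  0.022]
tw [ 0.002 -0.003 -0.   ] pos [ 0.5179 -0.4099  0.2915] t 3.83
44 321.22727272727275 217.79545454545453 319 323 213 223
```

View pics/c3.png

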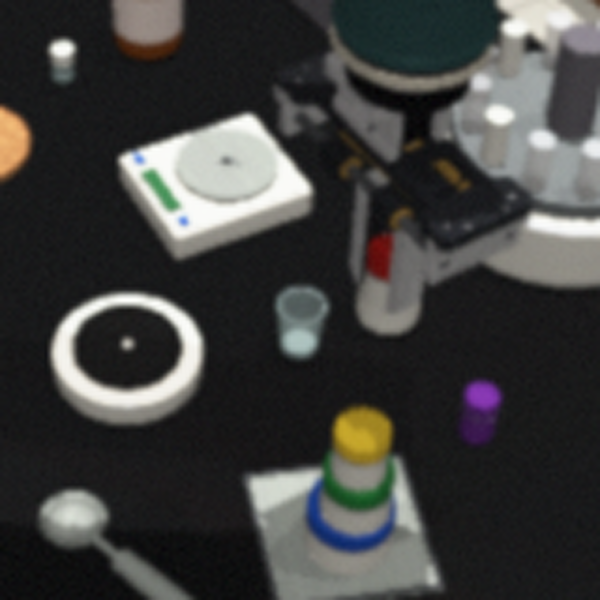

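The red jar hangs upright in the fingers, with its bottom edge at side px ≈ (323.5,239). The yellow-topped stack still stands.

Run:
```python
from h import *
for x in (.512,.518,.524):
  for z in (.276,.280,.284,.288): print(x,z,np.round(proj('side',(x-.009,-.410-.0107,z)),1))
```

```text
0.512 0.276 [319.1 236.8]
0.512 0.28 [319.2 235.7]
0.512 0.284 [319.4 234.6]
0.512 0.288 [319.5 233.5]
0.518 0.276 [321.1 235.9]
0.518 0.28 [321.2 234.8]
0.518 0.284 [321.4 233.7]
0.518 0.288 [321.5 232.6]
0.524 0.276 [323.1 235. ]
0.524 0.28 [323.2 233.9]
0.524 0.284 [323.3 232.8]
0.524 0.288 [323.5 231.7]
```

Run:
```python
from h import *
print(proj('side',(.6483,-.0187,.04)),proj('side',(.4649,-.1566,.03)))
# tray/blue lid check + yellow from current pics
a=cap('top');b=cap('side')
c={}
for n,im,(x0,y0,x1,y1) in(('top',a,(325,175,385,225)),('side',b,(290,245,335,310))):
    h=cv2.cvtColor(im,cv2.COLOR_RGB2HSV);m=(h[...,0]>=22)&(h[...,0]<=34)&(h[...,1]>130)&(h[...,2]>70)
    ys,xs=np.nonzero(m[y0:y1,x0:x1]);c[n]=(xs.mean()+x0,ys.mean()+y0);print(n,len(xs),c[n],xs.min()+x0,xs.max()+x0,ys.min()+y0,ys.max()+y0)
```

```text
(np.float64(280.16447186494213), np.float64(192.48601209722418)) (np.float64(253.82996507259787), np.float64(240.68997740571479))
top 84 (np.float64(361.8809523809524), np.float64(200.71428571428572)) 358 369 194 206
side 202 (np.float64(316.3267326732673), np.float64(265.46534653465346)) 309 324 258 273
```

Run:
```python
from h import *
b=cap('side');g=cv2.cvtColor(b,cv2.COLOR_RGB2GRAY)
print(g[228:244,320:328:2].T)
for r in(233,235,237):print(r,g[r,310:338])
```

```text
[[131 134 132 133 133 133 134 140 136 125  90  41  21  26  24  26]
 [124 124 121 117 115 113 124 137 142 136 113  56  25  26  26  24]
 [101  99 100  99 101 104 120 137 142 138 115  59  26  24  25  23]
 [105 107 108 108 111 122 135 142 140 134 108  51  21  22  25  24]]
233 [ 22  23  23  21  39  81 114 127 130 131 133 129 113 104 104 114 122 129
 135 133 125  93  50  25  24  24  23  23]
235 [ 21  21  20  20  25  53  95 123 132 136 140 141 137 135 137 139 142 141
 138 128 105  60  32  26  25  24  25  23]
237 [ 24  23  22  26  22  23  33  60  87 109 125 134 136 138 138 138 134 122
 107  74  39  24  23  26  25  25  25  23]
```

Run:
```python
from h import *
for dy in(-.0265,-.014,.014,.0265):
  for dx in(-.008,.008): print(dy,dx,np.round(proj('side',(.518+dx,-.41+dy,.2915)),1))
print('jar bottom centre',[np.round(proj('side',(.518,-.41,z)),1) for z in(.281,.327)])
a=cap('side'); cv2.imwrite('pics/c4.png',cv2.cvtColor(cv2.resize(a[195:250,290:355],None,fx=9,fy=9,interpolation=cv2.INTER_NEAREST),cv2.COLOR_RGB2BGR))
```

```text
-0.0265 -0.008 [325.7 235.6]
-0.0265 0.008 [331.  233.1]
-0.014 -0.008 [322.7 232.3]
-0.014 0.008 [328.  229.9]
0.014 -0.008 [316.1 225.2]
0.014 0.008 [321.4 222.8]
0.0265 -0.008 [313.3 222.1]
0.0265 0.008 [318.5 219.8]
jar bottom centre [array([321.7, 230.5]), array([323.3, 217.5])]
```

View pics/c4.png

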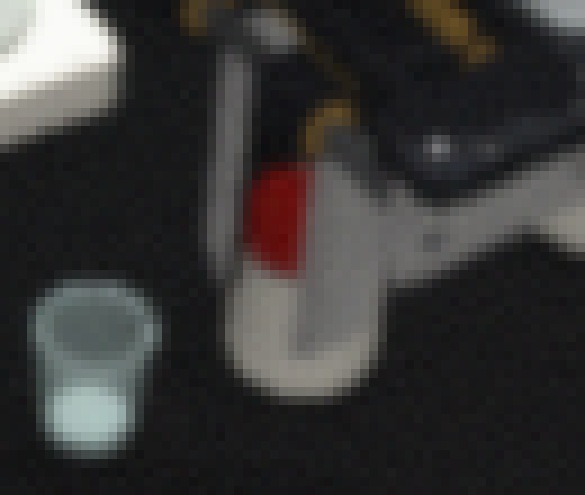

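The wide white shape behind the held jar is the wash bottle in the background, at side px ≈ (324,225). The held jar's lid edge at 317 matches the prediction, so the grasp is centred. I'm moving to the balance.

Emit:
send_rows --rows '[{"translation":[0.03,-0.08,0],"twist":[0,0,0],"hand":0.8},{"translation":[0.07,-0.2,0],"twist":[0,0,0],"hand":0.8},{"translation":[0.107,-0.32,0],"twist":[0,0,0],"hand":0.8},{"translation":[0.147,-0.44,0],"twist":[0,0,0],"hand":0.8},{"translation":[0.187,-0.56,0],"twist":[0,0,0],"hand":0.8},{"translation":[0.227,-0.68,0],"twist":[0,0,0],"hand":0.8},{"translation":[0.26,-0.782,0],"twist":[0,0,0],"hand":0.8},{"translation":[0.26,-0.782,0],"twist":[0,0,0],"hand":0.8}]'

```text
clock: 5.08
position: [0.6478, -0.0131, 0.2884]
tcp_rot: [-3.139, -0.01, 0.002]
wrist_force: [0.6, -1.5, 0.1]
opening: 0.0278
grip_force: 15.0
```

```bash
python3 -c "
from h import *
go((.648,-.019,.053))"
```

```text
tr [0.001 0.013 0.471]
tw [-0.003  0.002  0.008] pos [ 0.6478 -0.0131  0.2884] t 5.08
```

Emit:
send_rows --rows '[{"translation":[0,0,0.0],"twist":[0,0,0],"hand":0.8},{"translation":[0,0,0.1],"twist":[0,0,0],"hand":0.8},{"translation":[0,0,0.2],"twist":[0,0,0],"hand":0.8},{"translation":[0,0,0.3],"twist":[0,0,0],"hand":0.8},{"translation":[0,0,0.38],"twist":[0,0,0],"hand":0.8},{"translation":[0,0,0.43],"twist":[0,0,0],"hand":0.8},{"translation":[0,0,0.46],"twist":[0,0,0],"hand":0.8},{"translation":[0,0,0.46],"twist":[0,0,0],"hand":0.8}]'

```text
clock: 6.08
position: [0.647, -0.0195, 0.0589]
tcp_rot: [3.141, -0.002, -0.002]
wrist_force: [-0.2, -0.3, 1.1]
opening: 0.0277
grip_force: 15.0
```

Emit:
send_rows --rows '[{"translation":[0,0,0.004],"twist":[0,0,0],"hand":0.8},{"translation":[0,0,0.008],"twist":[0,0,0],"hand":0.8},{"translation":[0,0,0.01],"twist":[0,0,0],"hand":0.8},{"translation":[0,0,0.012],"twist":[0,0,0],"hand":0.8},{"translation":[0,0,0.012],"twist":[0,0,0],"hand":0.8}]'

```text
clock: 6.7
position: [0.6474, -0.0185, 0.0534]
tcp_rot: [-3.142, 0.0, 0.0]
wrist_force: [-0.4, 0.7, -0.4]
opening: 0.0277
grip_force: 15.0
```

```bash
python3 -c "
from h import *
go((.648,-.019,.05))
s=telemetry.sense();print(s['wrist_force'])
b=cap('side')
c2=cv2.resize(b[140:220,230:330],(750,600),interpolation=cv2.INTER_CUBIC)
cv2.imwrite('pics/c5.png',cv2.cvtColor(c2,cv2.COLOR_RGB2BGR))"
```

```text
tr [0.001 0.001 0.007]
tw [-0.  0. -0.] pos [ 0.6474 -0.0185  0.0534] t 6.7
[-0.40889007  0.68176094 -0.42484597]
```

View pics/c5.png

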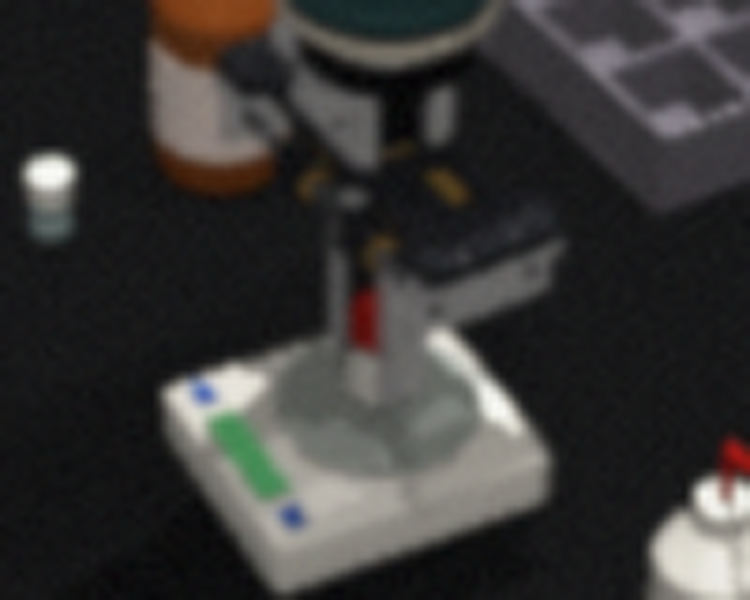

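The red jar is just above the pan centre (crop ≈ (370,390)), not yet in contact. I'll lower it in small steps.

Emit:
send_rows --rows '[{"translation":[0,0,0.002],"twist":[0,0,0],"hand":0.8},{"translation":[0,0,0.003],"twist":[0,0,0],"hand":0.8},{"translation":[0,0,0.004],"twist":[0,0,0],"hand":0.8},{"translation":[0,0,0.004],"twist":[0,0,0],"hand":0.8},{"translation":[0,0,0.004],"twist":[0,0,0],"hand":0.8}]'

```text
clock: 7.38
position: [0.6474, -0.0185, 0.0514]
tcp_rot: [-3.142, 0.0, 0.0]
wrist_force: [0.2, 0.1, -0.5]
opening: 0.0277
grip_force: 15.0
```

Emit:
send_rows --rows '[{"translation":[0,0,0.001],"twist":[0,0,0],"hand":0.8},{"translation":[0,0,0.002],"twist":[0,0,0],"hand":0.8},{"translation":[0,0,0.002],"twist":[0,0,0],"hand":0.8},{"translation":[0,0,0.002],"twist":[0,0,0],"hand":0.8}]'

```text
clock: 7.88
position: [0.6474, -0.0185, 0.0504]
tcp_rot: [-3.141, 0.0, 0.0]
wrist_force: [0.7, 0.0, -0.3]
opening: 0.0274
grip_force: 15.0
```

Emit:
send_rows --rows '[{"translation":[0,0,0.001],"twist":[0,0,0],"hand":0.8},{"translation":[0,0,0.002],"twist":[0,0,0],"hand":0.8},{"translation":[0,0,0.002],"twist":[0,0,0],"hand":0.8},{"translation":[0,0,0.002],"twist":[0,0,0],"hand":0.8}]'

```text
clock: 8.38
position: [0.6475, -0.0186, 0.0495]
tcp_rot: [-3.142, 0.0, -0.0]
wrist_force: [-0.2, 0.0, 0.3]
opening: 0.0279
grip_force: 15.0
```

Emit:
send_rows --rows '[{"translation":[0,0,0.001],"twist":[0,0,0],"hand":0.8},{"translation":[0,0,0.002],"twist":[0,0,0],"hand":0.8},{"translation":[0,0,0.002],"twist":[0,0,0],"hand":0.8},{"translation":[0,0,0.002],"twist":[0,0,0],"hand":0.8}]'

```text
clock: 8.88
position: [0.6474, -0.0185, 0.0484]
tcp_rot: [-3.142, 0.0, 0.0]
wrist_force: [-0.1, -0.7, 0.2]
opening: 0.0277
grip_force: 15.0
```

Emit:
send_rows --rows '[{"translation":[0,0,0.001],"twist":[0,0,0],"hand":0.8},{"translation":[0,0,0.002],"twist":[0,0,0],"hand":0.8},{"translation":[0,0,0.002],"twist":[0,0,0],"hand":0.8},{"translation":[0,0,0.002],"twist":[0,0,0],"hand":0.8}]'

```text
clock: 9.38
position: [0.6474, -0.0186, 0.0475]
tcp_rot: [-3.142, 0.0, 0.0]
wrist_force: [-0.8, 0.4, 0.1]
opening: 0.0277
grip_force: 15.0
```

Emit:
send_rows --rows '[{"translation":[0,0,0.001],"twist":[0,0,0],"hand":0.8},{"translation":[0,0,0.002],"twist":[0,0,0],"hand":0.8},{"translation":[0,0,0.002],"twist":[0,0,0],"hand":0.8},{"translation":[0,0,0.002],"twist":[0,0,0],"hand":0.8}]'

```text
clock: 9.88
position: [0.6475, -0.0186, 0.0464]
tcp_rot: [-3.142, 0.0, 0.0]
wrist_force: [0.2, 0.3, -0.5]
opening: 0.0278
grip_force: 15.0
```

Emit:
send_rows --rows '[{"translation":[0,0,0.001],"twist":[0,0,0],"hand":0.8},{"translation":[0,0,0.002],"twist":[0,0,0],"hand":0.8},{"translation":[0,0,0.002],"twist":[0,0,0],"hand":0.8},{"translation":[0,0,0.002],"twist":[0,0,0],"hand":0.8}]'

```text
clock: 10.38
position: [0.6474, -0.0185, 0.0454]
tcp_rot: [-3.141, 0.0, 0.0]
wrist_force: [0.5, -0.1, -0.3]
opening: 0.0274
grip_force: 15.0
```

Emit:
send_rows --rows '[{"translation":[0,0,0.001],"twist":[0,0,0],"hand":0.8},{"translation":[0,0,0.002],"twist":[0,0,0],"hand":0.8},{"translation":[0,0,0.002],"twist":[0,0,0],"hand":0.8},{"translation":[0,0,0.002],"twist":[0,0,0],"hand":0.8}]'

```text
clock: 10.88
position: [0.6476, -0.0186, 0.0453]
tcp_rot: [3.142, -0.0, 0.0]
wrist_force: [-6.0, 0.2, 14.0]
opening: 0.0275
grip_force: 15.0
```

Contact is at TCP 0.0453 (14 N), which puts the jar's underside 5.3 mm below the TCP and the tray about 6 mm thick. Now I'll release and lift.

Emit:
send_rows --rows '[{"translation":[0,0,-0.001],"twist":[0,0,0],"hand":0.8},{"translation":[0,0,-0.001],"twist":[0,0,0],"hand":0.66},{"translation":[0,0,-0.001],"twist":[0,0,0],"hand":0.5},{"translation":[0,0,-0.001],"twist":[0,0,0],"hand":0.4},{"translation":[0,0,-0.04],"twist":[0,0,0],"hand":0.3},{"translation":[0,0,-0.14],"twist":[0,0,0],"hand":0},{"translation":[0,0,-0.26],"twist":[0,0,0],"hand":0},{"translation":[0,0,-0.38],"twist":[0,0,0],"hand":0}]'

```text
clock: 11.88
position: [0.6472, -0.0185, 0.238]
tcp_rot: [-3.141, -0.0, -0.002]
wrist_force: [0.1, 0.1, -0.6]
opening: 0.0881
grip_force: 0.0
```

Emit:
send_rows --rows '[{"translation":[0,0,-0.1],"twist":[0,0,0],"hand":0},{"translation":[-0.16,0.2,-0.1],"twist":[0,0,0],"hand":0},{"translation":[-0.3,0.4,-0.1],"twist":[0,0,0],"hand":0},{"translation":[-0.3,0.4,-0.1],"twist":[0,0,0],"hand":0},{"translation":[-0.3,0.4,-0.1],"twist":[0,0,0],"hand":0},{"translation":[-0.3,0.4,-0.1],"twist":[0,0,0],"hand":0}]'

```text
clock: 12.62
position: [0.4948, -0.2226, 0.2862]
tcp_rot: [3.14, -0.011, 0.002]
wrist_force: [0.9, -0.1, 0.5]
opening: 0.094
grip_force: 0.0
```

```bash
cat > meas.py <<'E'
from h import *
import sys
# lid name, z of lid top, window per camera -> lid top centre
HR={'red':(0,8),'yel':(22,34),'grn':(45,80),'blu':(100,125)}
def lid(c,zt,rad,guess):
    for n in('top','side'):
        im=cap(n);h=cv2.cvtColor(im,cv2.COLOR_RGB2HSV);m=(h[...,0]>=HR[c][0])&(h[...,0]<=HR[c][1])
        if c=='red': m|=h[...,0]>172
        m&=(h[...,1]>130)&(h[...,2]>60)
        u,v=map(int,proj(n,(*guess,zt)));x0,y0=u-25,v-25
        ys,xs=np.nonzero(m[y0:v+25,x0:u+25]);xs=xs+x0;ys=ys+y0
        # predicted mask of this lid at guess: hull of its top and bottom rims; compare centroid
        t=np.linspace(0,2*np.pi,60)
        P=np.array([proj(n,(guess[0]+rad*np.cos(a),guess[1]+rad*np.sin(a),z)) for a in t for z in(zt,zt-.016)],np.float32)
        hull=cv2.convexHull(P);M=cv2.moments(hull);pc=np.array([M['m10'],M['m01']])/M['m00']
        obs=np.array([xs.mean(),ys.mean()])
        d=onz(n,*obs,zt-.004)-onz(n,*pc,zt-.004)
        print(n,c,len(xs),'exp',int(cv2.contourArea(hull)),'centre',np.round(np.array(guess)+d[:2],4))
E
python3 - <<'E'
from meas import *
lid('red',.086,.014,(.648,-.019)); lid('yel',.144,.0205,(.518,-.409))
go((.518,-.409,.104))
E
```

```text
top red 51 exp 64 centre [ 0.6485 -0.0183]
side red 33 exp 65 centre [ 0.6445 -0.0125]
top yel 0 exp 162 centre [nan nan]
side yel 220 exp 198 centre [ 0.5202 -0.4023]
tr [0.039 0.383 0.362]
tw [-0.    -0.001  0.002] pos [ 0.4981 -0.2175  0.2851] t 12.82meas.py:16: RuntimeWarning: Mean of empty slice.
  obs=np.array([xs.mean(),ys.mean()])
  ret = ret.dtype.type(ret / rcount)
```

Run:
```python
from h import *
for c,u,v,z,r in(('red',364.5,199,.174,.014),('yel',357.5,200.3,.128,.0205),('grn',351.5,201.5,.082,.027),('blu',344.5,203,.036,.034)):
    p=onz('top',u,v,z);print(c,np.round([p[0],p[1]-r],4))
```

```text
red [ 0.5184 -0.408 ]
yel [ 0.5192 -0.4066]
grn [ 0.52   -0.4066]
blu [ 0.5196 -0.4022]
```

Emit:
send_rows --rows '[{"translation":[0.015,0.12,0],"twist":[0,0,0],"hand":0},{"translation":[0.03,0.24,0],"twist":[0,0,0],"hand":0},{"translation":[0.043,0.375,0.02],"twist":[0,0,0],"hand":0},{"translation":[0.043,0.375,0.04],"twist":[0,0,0],"hand":0},{"translation":[0.043,0.375,0.06],"twist":[0,0,0],"hand":0},{"translation":[0.043,0.375,0.08],"twist":[0,0,0],"hand":0},{"translation":[0.043,0.375,0.08],"twist":[0,0,0],"hand":0}]'

```text
clock: 13.7
position: [0.5192, -0.4047, 0.244]
tcp_rot: [-3.141, -0.002, 0.001]
wrist_force: [0.8, -0.4, 1.1]
opening: 0.0943
grip_force: 0.0
```

Run:
```python
from meas import *
go((.5195,-.405,.105),(.5195,-.405,.29)); lid('yel',.144,.0205,(.5195,-.405))
```

```text
tr [0.001 0.001 0.278]
tr [ 0.001  0.001 -0.092]
tw [-0.001  0.001  0.002] pos [ 0.5192 -0.4047  0.244 ] t 13.7
top yel 11 exp 162 centre [ 0.502  -0.4048]
side yel 211 exp 197 centre [ 0.5197 -0.4033]
```

Emit:
send_rows --rows '[{"translation":[0,0,0.1],"twist":[0,0,0],"hand":0},{"translation":[0,0,0.2],"twist":[0,0,0],"hand":0},{"translation":[0,0,0.26],"twist":[0,0,0],"hand":0},{"translation":[0,0,0.276],"twist":[0,0,0],"hand":0},{"translation":[0,0,0.276],"twist":[0,0,0],"hand":0.2},{"translation":[0,0,0.276],"twist":[0,0,0],"hand":0.4},{"translation":[0,0,0.276],"twist":[0,0,0],"hand":0.48},{"translation":[0,0,0.276],"twist":[0,0,0],"hand":0.52}]' --newtons 10

```text
clock: 14.8
position: [0.5191, -0.4062, 0.107]
tcp_rot: [3.141, -0.0, 0.001]
wrist_force: [-0.6, 0.5, 0.1]
opening: 0.0577
grip_force: 0.0
```

Emit:
send_rows --rows '[{"translation":[0,0,0],"twist":[0,0,0],"hand":0.55},{"translation":[0,0,0],"twist":[0,0,0],"hand":0.57},{"translation":[0,0,0],"twist":[0,0,0],"hand":0.6},{"translation":[0,0,0],"twist":[0,0,0],"hand":0.65},{"translation":[0,0,0],"twist":[0,0,0],"hand":0.65}]' --newtons 10

```text
clock: 15.42
position: [0.5189, -0.406, 0.1065]
tcp_rot: [-3.142, 0.0, -0.0]
wrist_force: [-0.2, -0.0, 1.0]
opening: 0.0407
grip_force: 10.0
```

Emit:
send_rows --rows '[{"translation":[0,0,-0.01],"twist":[0,0,0],"hand":0.65},{"translation":[0,0,-0.03],"twist":[0,0,0],"hand":0.65},{"translation":[0,0,-0.08],"twist":[0,0,0],"hand":0.65},{"translation":[0,0,-0.16],"twist":[0,0,0],"hand":0.65},{"translation":[0,0,-0.26],"twist":[0,0,0],"hand":0.65},{"translation":[0,0,-0.34],"twist":[0,0,0],"hand":0.65},{"translation":[0,0,-0.37],"twist":[0,0,0],"hand":0.65},{"translation":[0,0,-0.37],"twist":[0,0,0],"hand":0.65}]' --newtons 20

```text
clock: 16.42
position: [0.519, -0.4062, 0.2919]
tcp_rot: [3.141, -0.0, 0.001]
wrist_force: [0.3, -0.3, -1.6]
opening: 0.0405
grip_force: 20.0
```

Run:
```python
from meas import *
go((.472,.1565,.29)); lid('grn',.098,.027,(.5195,-.405))
cap('side','s6.png')
```

```text
tr [-0.094 -1.125  0.003]
tw [ 0.001 -0.001 -0.   ] pos [ 0.519  -0.4062  0.2919] t 16.43
top grn 168 exp 250 centre [ 0.5178 -0.3997]
side grn 255 exp 306 centre [ 0.5195 -0.4037]
```

View pics/s6.png

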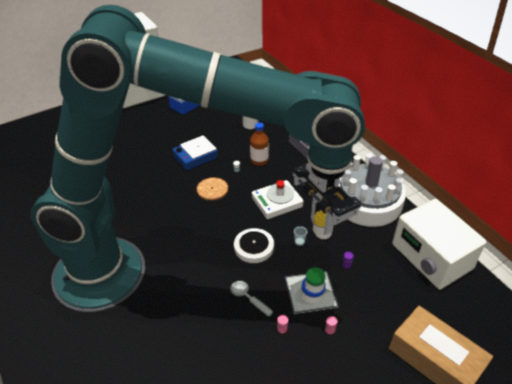

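The yellow jar is held (side (321,225)), the red stands on the balance (280,188), and green over blue remains on the tray (315,285).

Emit:
send_rows --rows '[{"translation":[0,-0.06,0],"twist":[0,0,0],"hand":0.65},{"translation":[-0.01,-0.16,0],"twist":[0,0,0],"hand":0.65},{"translation":[-0.02,-0.28,0],"twist":[0,0,0],"hand":0.65},{"translation":[-0.03,-0.4,0],"twist":[0,0,0],"hand":0.65},{"translation":[-0.04,-0.52,0],"twist":[0,0,0],"hand":0.65},{"translation":[-0.05,-0.6,0],"twist":[0,0,0],"hand":0.65},{"translation":[-0.06,-0.65,0],"twist":[0,0,0],"hand":0.65},{"translation":[-0.06,-0.65,0],"twist":[0,0,0],"hand":0.65}]'

```text
clock: 17.58
position: [0.4884, -0.0794, 0.2907]
tcp_rot: [-3.141, -0.004, 0.002]
wrist_force: [0.1, -0.8, -1.3]
opening: 0.0411
grip_force: 20.0
```

Emit:
send_rows --rows '[{"translation":[0,-0.06,0],"twist":[0,0,0],"hand":0.65},{"translation":[-0.01,-0.16,0],"twist":[0,0,0],"hand":0.65},{"translation":[-0.02,-0.28,0],"twist":[0,0,0],"hand":0.65},{"translation":[-0.03,-0.4,0],"twist":[0,0,0],"hand":0.65},{"translation":[-0.034,-0.475,0],"twist":[0,0,0],"hand":0.65},{"translation":[-0.034,-0.475,0],"twist":[0,0,0],"hand":0.65},{"translation":[-0.034,-0.475,0],"twist":[0,0,0],"hand":0.65},{"translation":[-0.034,-0.475,0],"twist":[0,0,0],"hand":0.65}]'

```text
clock: 18.58
position: [0.4723, 0.155, 0.2912]
tcp_rot: [3.141, -0.003, -0.001]
wrist_force: [0.1, -0.7, -0.4]
opening: 0.0405
grip_force: 20.0
```

Run:
```python
from h import *
go((.472,.1565,.021))
```

```text
tr [-0.    -0.003  0.54 ]
tw [ 0.     0.001 -0.003] pos [0.4723 0.155  0.2912] t 18.57
```

Emit:
send_rows --rows '[{"translation":[0,0,0.1],"twist":[0,0,0],"hand":0.65},{"translation":[0,0,0.2],"twist":[0,0,0],"hand":0.65},{"translation":[0,0,0.3],"twist":[0,0,0],"hand":0.65},{"translation":[0,0,0.4],"twist":[0,0,0],"hand":0.65},{"translation":[0,0,0.47],"twist":[0,0,0],"hand":0.65},{"translation":[0,0,0.515],"twist":[0,0,0],"hand":0.65},{"translation":[0,0,0.535],"twist":[0,0,0],"hand":0.65},{"translation":[0,0,0.535],"twist":[0,0,0],"hand":0.65}]'

```text
clock: 19.58
position: [0.472, 0.156, 0.0239]
tcp_rot: [3.141, -0.001, -0.001]
wrist_force: [0.4, -0.6, -0.5]
opening: 0.0406
grip_force: 20.0
```

Emit:
send_rows --rows '[{"translation":[0,0,0.002],"twist":[0,0,0],"hand":0.65},{"translation":[0,0,0.004],"twist":[0,0,0],"hand":0.65},{"translation":[0,0,0.006],"twist":[0,0,0],"hand":0.65},{"translation":[0,0,0.008],"twist":[0,0,0],"hand":0.65},{"translation":[0,0,0.008],"twist":[0,0,0],"hand":0.65},{"translation":[0,0,0.008],"twist":[0,0,0],"hand":0.65}]'

```text
clock: 20.32
position: [0.4719, 0.1565, 0.02]
tcp_rot: [-3.142, 0.0, 0.0]
wrist_force: [-0.5, 0.5, -1.0]
opening: 0.0412
grip_force: 20.0
```

Emit:
send_rows --rows '[{"translation":[0,0,0.001],"twist":[0,0,0],"hand":0.65},{"translation":[0,0,0.002],"twist":[0,0,0],"hand":0.65},{"translation":[0,0,0.002],"twist":[0,0,0],"hand":0.65},{"translation":[0,0,0.002],"twist":[0,0,0],"hand":0.65}]'

```text
clock: 20.82
position: [0.4719, 0.1565, 0.0189]
tcp_rot: [-3.142, 0.0, 0.0]
wrist_force: [-0.4, 1.3, -1.5]
opening: 0.0408
grip_force: 20.0
```

Emit:
send_rows --rows '[{"translation":[0,0,0.0005],"twist":[0,0,0],"hand":0.65},{"translation":[0,0,0.001],"twist":[0,0,0],"hand":0.65},{"translation":[0,0,0.001],"twist":[0,0,0],"hand":0.65},{"translation":[0,0,0.001],"twist":[0,0,0],"hand":0.65}]'

```text
clock: 21.32
position: [0.4719, 0.1564, 0.0184]
tcp_rot: [-3.142, 0.0, 0.0]
wrist_force: [-0.4, 0.2, -0.9]
opening: 0.0408
grip_force: 20.0
```

Emit:
send_rows --rows '[{"translation":[0,0,0.0005],"twist":[0,0,0],"hand":0.65},{"translation":[0,0,0.001],"twist":[0,0,0],"hand":0.65},{"translation":[0,0,0.001],"twist":[0,0,0],"hand":0.65},{"translation":[0,0,0.001],"twist":[0,0,0],"hand":0.65}]'

```text
clock: 21.82
position: [0.472, 0.1565, 0.0184]
tcp_rot: [3.141, -0.0, 0.0]
wrist_force: [-3.4, -2.4, 11.5]
opening: 0.0408
grip_force: 20.0
```

Emit:
send_rows --rows '[{"translation":[0,0,0.0005],"twist":[0,0,0],"hand":0.65},{"translation":[0,0,0.001],"twist":[0,0,0],"hand":0.65},{"translation":[0,0,0.001],"twist":[0,0,0],"hand":0.65},{"translation":[0,0,0.001],"twist":[0,0,0],"hand":0.65}]'

```text
clock: 22.32
position: [0.472, 0.1564, 0.0183]
tcp_rot: [3.141, -0.0, 0.001]
wrist_force: [-7.8, -3.4, 23.8]
opening: 0.0405
grip_force: 20.0
```

Contact came at 0.0184, exactly as predicted. I'll relieve the pressure, release and lift.

Emit:
send_rows --rows '[{"translation":[0,0,-0.0015],"twist":[0,0,0],"hand":0.65},{"translation":[0,0,-0.0015],"twist":[0,0,0],"hand":0.54},{"translation":[0,0,-0.0015],"twist":[0,0,0],"hand":0.4},{"translation":[0,0,-0.0015],"twist":[0,0,0],"hand":0.3},{"translation":[0,0,-0.04],"twist":[0,0,0],"hand":0.2},{"translation":[0,0,-0.14],"twist":[0,0,0],"hand":0},{"translation":[0,0,-0.26],"twist":[0,0,0],"hand":0},{"translation":[0,0,-0.38],"twist":[0,0,0],"hand":0}]'

```text
clock: 23.32
position: [0.4716, 0.1564, 0.2093]
tcp_rot: [-3.141, -0.0, 0.001]
wrist_force: [0.7, -0.6, 0.8]
opening: 0.0936
grip_force: 0.0
```

Emit:
send_rows --rows '[{"translation":[0,0.03,-0.1],"twist":[0,0,0],"hand":0},{"translation":[0.01,0.14,-0.1],"twist":[0,0,0],"hand":0},{"translation":[0.02,0.26,-0.1],"twist":[0,0,0],"hand":0},{"translation":[0.03,0.38,-0.1],"twist":[0,0,0],"hand":0},{"translation":[0.03,0.4,-0.1],"twist":[0,0,0],"hand":0},{"translation":[0.03,0.4,-0.1],"twist":[0,0,0],"hand":0}]'

```text
clock: 24.08
position: [0.4869, -0.0436, 0.2573]
tcp_rot: [-3.141, 0.001, 0.0]
wrist_force: [-0.4, 1.0, -0.2]
opening: 0.0941
grip_force: 0.0
```

Run:
```python
from meas import *
lid('yel',.056,.0205,(.472,.1565)); lid('grn',.098,.027,(.5195,-.405))
go((.5195,-.404,.25))
```

```text
top yel 138 exp 131 centre [0.472 0.158]
side yel 120 exp 109 centre [0.4726 0.1623]
top grn 224 exp 250 centre [ 0.5194 -0.4054]
side grn 280 exp 306 centre [ 0.5207 -0.4023]
tr [0.064 0.724 0.015]
tw [-0.     0.     0.003] pos [ 0.487  -0.0421  0.2575] t 24.27
```

Emit:
send_rows --rows '[{"translation":[0.01,0.1,0],"twist":[0,0,0],"hand":0},{"translation":[0.02,0.22,0],"twist":[0,0,0],"hand":0},{"translation":[0.03,0.34,0],"twist":[0,0,0],"hand":0},{"translation":[0.04,0.46,0],"twist":[0,0,0],"hand":0},{"translation":[0.055,0.58,0],"twist":[0,0,0],"hand":0},{"translation":[0.065,0.68,0],"twist":[0,0,0],"hand":0},{"translation":[0.065,0.725,0.0],"twist":[0,0,0],"hand":0},{"translation":[0.065,0.725,0.0],"twist":[0,0,0],"hand":0}]'

```text
clock: 25.28
position: [0.5195, -0.4066, 0.2567]
tcp_rot: [-3.141, 0.002, 0.001]
wrist_force: [0.3, 0.2, -0.8]
opening: 0.0938
grip_force: 0.0
```

Emit:
send_rows --rows '[{"translation":[0,0,0.05],"twist":[0,0,0],"hand":0},{"translation":[0,0,0.1],"twist":[0,0,0],"hand":0},{"translation":[0,0,0.16],"twist":[0,0,0],"hand":0},{"translation":[0,0,0.16],"twist":[0,0,0],"hand":0}]'

```text
clock: 25.78
position: [0.5193, -0.4037, 0.1758]
tcp_rot: [-3.139, -0.003, 0.004]
wrist_force: [0.3, 0.1, 1.4]
opening: 0.0939
grip_force: 0.0
```

Run:
```python
from meas import *
go((.5195,-.405,.0585)); lid('grn',.098,.027,(.5195,-.405))
```

```text
tr [0.001 0.003 0.235]
tw [-0.003  0.003  0.002] pos [ 0.5193 -0.4037  0.1758] t 25.77
top grn 27 exp 250 centre [ 0.4998 -0.4105]
side grn 257 exp 306 centre [ 0.5195 -0.4037]
```

Emit:
send_rows --rows '[{"translation":[0,0,0.08],"twist":[0,0,0],"hand":0},{"translation":[0,0,0.16],"twist":[0,0,0],"hand":0},{"translation":[0,0,0.215],"twist":[0,0,0],"hand":0},{"translation":[0,0,0.235],"twist":[0,0,0],"hand":0},{"translation":[0,0,0.235],"twist":[0,0,0],"hand":0.1},{"translation":[0,0,0.235],"twist":[0,0,0],"hand":0.25},{"translation":[0,0,0.235],"twist":[0,0,0],"hand":0.34},{"translation":[0,0,0.235],"twist":[0,0,0],"hand":0.38}]' --newtons 10

```text
clock: 26.88
position: [0.5196, -0.4062, 0.0605]
tcp_rot: [3.141, -0.0, 0.001]
wrist_force: [-0.4, 0.9, -0.9]
opening: 0.0598
grip_force: 0.0
```

Emit:
send_rows --rows '[{"translation":[0,0,0],"twist":[0,0,0],"hand":0.41},{"translation":[0,0,0],"twist":[0,0,0],"hand":0.43},{"translation":[0,0,0],"twist":[0,0,0],"hand":0.46},{"translation":[0,0,0],"twist":[0,0,0],"hand":0.52},{"translation":[0,0,0],"twist":[0,0,0],"hand":0.52}]' --newtons 12

```text
clock: 27.5
position: [0.5194, -0.406, 0.06]
tcp_rot: [-3.141, 0.0, 0.0]
wrist_force: [-0.6, 2.2, 3.8]
opening: 0.0537
grip_force: 12.0
```

Emit:
send_rows --rows '[{"translation":[0,0,-0.01],"twist":[0,0,0],"hand":0.52},{"translation":[0,0,-0.03],"twist":[0,0,0],"hand":0.52},{"translation":[0,0,-0.08],"twist":[0,0,0],"hand":0.52},{"translation":[0,0,-0.17],"twist":[0,0,0],"hand":0.52},{"translation":[0,0,-0.28],"twist":[0,0,0],"hand":0.52},{"translation":[0,0,-0.38],"twist":[0,0,0],"hand":0.52},{"translation":[0,0,-0.45],"twist":[0,0,0],"hand":0.52},{"translation":[0,0,-0.45],"twist":[0,0,0],"hand":0.52}]' --newtons 25

```text
clock: 28.5
position: [0.5202, -0.4067, 0.2885]
tcp_rot: [3.139, -0.0, 0.006]
wrist_force: [0.1, -0.0, -1.5]
opening: 0.0537
grip_force: 25.0
```

Run:
```python
from meas import *
go((.5155,.3614,.285)); lid('blu',.052,.034,(.5195,-.404))
b=cap('side')
cv2.imwrite('pics/s7.png',cv2.cvtColor(cv2.resize(b[140:340,160:420],(780,600)),cv2.COLOR_RGB2BGR))
```

```text
tr [-0.01  -1.536  0.002]
tw [ 0.004 -0.005 -0.   ] pos [ 0.5202 -0.4067  0.2885] t 28.5
top blu 315 exp 357 centre [ 0.5192 -0.3997]
side blu 388 exp 443 centre [ 0.5178 -0.4024]
```

View pics/s7.png

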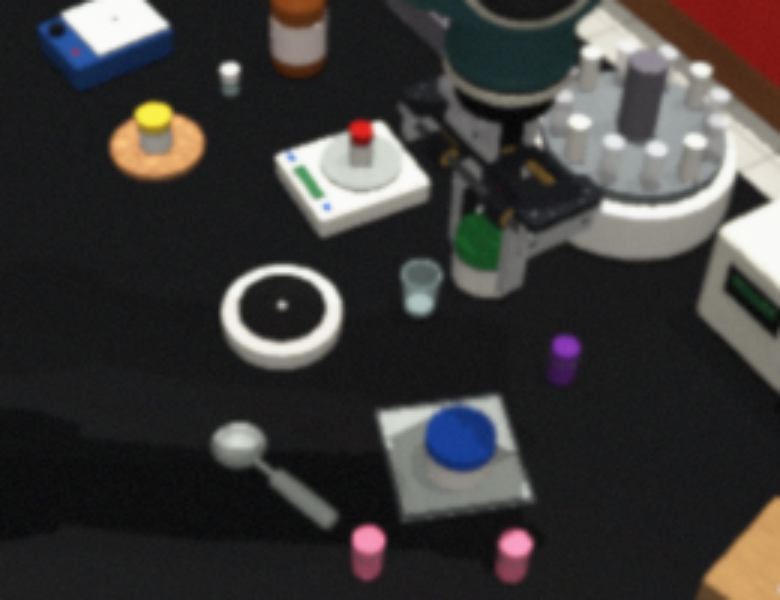

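The green jar is held, red and yellow stand upright in their places, and blue is alone on the tray (crop (460,445)).

Emit:
send_rows --rows '[{"translation":[0,-0.06,0],"twist":[0,0,0],"hand":0.52},{"translation":[-0.01,-0.16,0],"twist":[0,0,0],"hand":0.52},{"translation":[-0.02,-0.28,0],"twist":[0,0,0],"hand":0.52},{"translation":[-0.03,-0.4,0],"twist":[0,0,0],"hand":0.52},{"translation":[-0.03,-0.52,0],"twist":[0,0,0],"hand":0.52},{"translation":[-0.03,-0.64,0],"twist":[0,0,0],"hand":0.52},{"translation":[-0.03,-0.75,0],"twist":[0,0,0],"hand":0.52},{"translation":[-0.03,-0.8,0],"twist":[0,0,0],"hand":0.52}]'

```text
clock: 29.65
position: [0.5036, -0.003, 0.2841]
tcp_rot: [-3.141, -0.005, 0.002]
wrist_force: [0.2, -0.6, -1.1]
opening: 0.0534
grip_force: 25.0
```

Emit:
send_rows --rows '[{"translation":[0,-0.08,0],"twist":[0,0,0],"hand":0.52},{"translation":[0.0,-0.2,0],"twist":[0,0,0],"hand":0.52},{"translation":[0.0,-0.32,0],"twist":[0,0,0],"hand":0.52},{"translation":[0.01,-0.44,0],"twist":[0,0,0],"hand":0.52},{"translation":[0.02,-0.56,0],"twist":[0,0,0],"hand":0.52},{"translation":[0.022,-0.67,0],"twist":[0,0,0],"hand":0.52},{"translation":[0.022,-0.735,0],"twist":[0,0,0],"hand":0.52},{"translation":[0.022,-0.735,0],"twist":[0,0,0],"hand":0.52}]'

```text
clock: 30.65
position: [0.514, 0.3638, 0.2832]
tcp_rot: [3.142, 0.006, -0.005]
wrist_force: [-1.0, -0.0, -2.6]
opening: 0.0538
grip_force: 25.0
```

Emit:
send_rows --rows '[{"translation":[0,0,0],"twist":[0,0,0],"hand":0.52},{"translation":[0,0,0],"twist":[0,0,0],"hand":0.52}]'

```text
clock: 30.9
position: [0.5158, 0.3602, 0.2848]
tcp_rot: [3.141, -0.002, -0.0]
wrist_force: [-0.9, 0.4, -1.5]
opening: 0.0535
grip_force: 25.0
```

Run:
```python
from meas import *
go((.5155,.3614,.0585))
```

```text
tr [-0.001 -0.003  0.453]
tw [ 0.001  0.    -0.002] pos [0.5158 0.3602 0.2848] t 30.9
```

Emit:
send_rows --rows '[{"translation":[0,0,0.08],"twist":[0,0,0],"hand":0.52},{"translation":[0,0,0.18],"twist":[0,0,0],"hand":0.52},{"translation":[0,0,0.28],"twist":[0,0,0],"hand":0.52},{"translation":[0,0,0.37],"twist":[0,0,0],"hand":0.52},{"translation":[0,0,0.43],"twist":[0,0,0],"hand":0.52},{"translation":[0,0,0.45],"twist":[0,0,0],"hand":0.52},{"translation":[0,0,0.454],"twist":[0,0,0],"hand":0.52},{"translation":[0,0,0.454],"twist":[0,0,0],"hand":0.52}]'

```text
clock: 31.9
position: [0.5161, 0.3617, 0.0592]
tcp_rot: [-3.141, 0.001, -0.002]
wrist_force: [-0.2, -0.5, -1.0]
opening: 0.0533
grip_force: 25.0
```

Emit:
send_rows --rows '[{"translation":[0,0,0.002],"twist":[0,0,0],"hand":0.52},{"translation":[0,0,0.004],"twist":[0,0,0],"hand":0.52},{"translation":[0,0,0.004],"twist":[0,0,0],"hand":0.52},{"translation":[0,0,0.004],"twist":[0,0,0],"hand":0.52}]'

```text
clock: 32.4
position: [0.5155, 0.3615, 0.0561]
tcp_rot: [-3.141, 0.0, -0.0]
wrist_force: [-0.2, 0.9, -1.0]
opening: 0.0534
grip_force: 25.0
```

Emit:
send_rows --rows '[{"translation":[0,0,0.001],"twist":[0,0,0],"hand":0.52},{"translation":[0,0,0.002],"twist":[0,0,0],"hand":0.52},{"translation":[0,0,0.003],"twist":[0,0,0],"hand":0.52},{"translation":[0,0,0.003],"twist":[0,0,0],"hand":0.52}]'

```text
clock: 32.9
position: [0.5154, 0.3615, 0.0544]
tcp_rot: [-3.142, 0.0, 0.0]
wrist_force: [-0.5, -0.5, -0.1]
opening: 0.0535
grip_force: 25.0
```

Emit:
send_rows --rows '[{"translation":[0,0,0.001],"twist":[0,0,0],"hand":0.52},{"translation":[0,0,0.0015],"twist":[0,0,0],"hand":0.52},{"translation":[0,0,0.0015],"twist":[0,0,0],"hand":0.52},{"translation":[0,0,0.0015],"twist":[0,0,0],"hand":0.52}]'

```text
clock: 33.4
position: [0.5155, 0.3615, 0.054]
tcp_rot: [-3.141, 0.0, -0.0]
wrist_force: [-2.9, -2.1, 6.2]
opening: 0.0536
grip_force: 25.0
```

Emit:
send_rows --rows '[{"translation":[0,0,0],"twist":[0,0,0],"hand":0.41},{"translation":[0,0,0],"twist":[0,0,0],"hand":0.3},{"translation":[0,0,0],"twist":[0,0,0],"hand":0.15},{"translation":[0,0,0],"twist":[0,0,0],"hand":0.1},{"translation":[0,0,-0.03],"twist":[0,0,0],"hand":0.05},{"translation":[0,0,-0.12],"twist":[0,0,0],"hand":0},{"translation":[0,0,-0.24],"twist":[0,0,0],"hand":0},{"translation":[0,0,-0.36],"twist":[0,0,0],"hand":0}]'

```text
clock: 34.4
position: [0.5152, 0.3614, 0.2367]
tcp_rot: [-3.141, -0.0, -0.001]
wrist_force: [0.0, -0.6, -0.0]
opening: 0.0939
grip_force: 0.0
```

Emit:
send_rows --rows '[{"translation":[0,0.03,-0.05],"twist":[0,0,0],"hand":0},{"translation":[0,0.14,-0.05],"twist":[0,0,0],"hand":0},{"translation":[0,0.26,-0.05],"twist":[0,0,0],"hand":0},{"translation":[0,0.38,-0.05],"twist":[0,0,0],"hand":0},{"translation":[0,0.5,-0.05],"twist":[0,0,0],"hand":0},{"translation":[0,0.62,-0.05],"twist":[0,0,0],"hand":0},{"translation":[0,0.7,-0.05],"twist":[0,0,0],"hand":0},{"translation":[0,0.7,-0.05],"twist":[0,0,0],"hand":0}]'

```text
clock: 35.4
position: [0.5154, 0.0086, 0.2597]
tcp_rot: [3.141, -0.007, 0.001]
wrist_force: [-0.1, -0.3, 0.7]
opening: 0.0943
grip_force: 0.0
```

Run:
```python
from meas import *
lid('grn',.092,.027,(.5155,.3614)); lid('blu',.052,.034,(.5195,-.404))
go((.5195,-.404,.25))
```

```text
top grn 213 exp 246 centre [0.5161 0.3617]
side grn 135 exp 143 centre [0.5161 0.3684]
top blu 328 exp 357 centre [ 0.5195 -0.4013]
side blu 395 exp 443 centre [ 0.5184 -0.402 ]
tr [0.007 0.834 0.018]
tw [-0.    -0.001  0.002] pos [0.5155 0.0128 0.2591] t 35.6
```

Emit:
send_rows --rows '[{"translation":[0,0.1,0],"twist":[0,0,0],"hand":0},{"translation":[0,0.22,0],"twist":[0,0,0],"hand":0},{"translation":[0,0.34,0],"twist":[0,0,0],"hand":0},{"translation":[0.005,0.46,0],"twist":[0,0,0],"hand":0},{"translation":[0.007,0.58,0],"twist":[0,0,0],"hand":0},{"translation":[0.007,0.7,0],"twist":[0,0,0],"hand":0},{"translation":[0.007,0.8,0],"twist":[0,0,0],"hand":0},{"translation":[0.007,0.827,0],"twist":[0,0,0],"hand":0}]'

```text
clock: 36.6
position: [0.5187, -0.404, 0.258]
tcp_rot: [-3.141, 0.003, 0.001]
wrist_force: [0.3, 1.8, -0.3]
opening: 0.0938
grip_force: 0.0
```

Emit:
send_rows --rows '[{"translation":[0,0,0.0],"twist":[0,0,0],"hand":0},{"translation":[0,0,0.1],"twist":[0,0,0],"hand":0},{"translation":[0,0,0.2],"twist":[0,0,0],"hand":0},{"translation":[0,0,0.3],"twist":[0,0,0],"hand":0},{"translation":[0,0,0.3],"twist":[0,0,0],"hand":0},{"translation":[0,0,0.3],"twist":[0,0,0],"hand":0}]'

```text
clock: 37.35
position: [0.5204, -0.4015, 0.1111]
tcp_rot: [3.141, 0.002, 0.003]
wrist_force: [0.3, 0.6, 1.3]
opening: 0.0941
grip_force: 0.0
```

Run:
```python
from meas import *
go((.5192,-.4015,.018)); lid('blu',.052,.034,(.5195,-.4015))
```

```text
tr [-0.003 -0.     0.186]
tw [ 0.001 -0.003  0.002] pos [ 0.5204 -0.4015  0.1111] t 37.35
top blu 67 exp 357 centre [ 0.4967 -0.4057]
side blu 387 exp 442 centre [ 0.5172 -0.4019]
```

Emit:
send_rows --rows '[{"translation":[0,0,0.06],"twist":[0,0,0],"hand":0},{"translation":[0,0,0.12],"twist":[0,0,0],"hand":0},{"translation":[0,0,0.165],"twist":[0,0,0],"hand":0},{"translation":[0,0,0.184],"twist":[0,0,0],"hand":0},{"translation":[0,0,0.184],"twist":[0,0,0],"hand":0},{"translation":[0,0,0.184],"twist":[0,0,0],"hand":0.1},{"translation":[0,0,0.184],"twist":[0,0,0],"hand":0.18},{"translation":[0,0,0.184],"twist":[0,0,0],"hand":0.23}]' --newtons 12

```text
clock: 38.45
position: [0.5191, -0.4022, 0.0172]
tcp_rot: [3.141, -0.0, 0.001]
wrist_force: [1.1, 0.6, -1.0]
opening: 0.073
grip_force: 0.0
```

Emit:
send_rows --rows '[{"translation":[0,0,0],"twist":[0,0,0],"hand":0.26},{"translation":[0,0,0],"twist":[0,0,0],"hand":0.29},{"translation":[0,0,0],"twist":[0,0,0],"hand":0.35},{"translation":[0,0,0],"twist":[0,0,0],"hand":0.4},{"translation":[0,0,0],"twist":[0,0,0],"hand":0.4}]' --newtons 15

```text
clock: 39.08
position: [0.5189, -0.4021, 0.0167]
tcp_rot: [-3.142, 0.0, 0.0]
wrist_force: [-1.0, 0.3, 3.4]
opening: 0.0677
grip_force: 15.0
```

Emit:
send_rows --rows '[{"translation":[0,0,-0.01],"twist":[0,0,0],"hand":0.4},{"translation":[0,0,-0.03],"twist":[0,0,0],"hand":0.4},{"translation":[0,0,-0.08],"twist":[0,0,0],"hand":0.4},{"translation":[0,0,-0.17],"twist":[0,0,0],"hand":0.4},{"translation":[0,0,-0.28],"twist":[0,0,0],"hand":0.4},{"translation":[0,0,-0.36],"twist":[0,0,0],"hand":0.4},{"translation":[0,0,-0.38],"twist":[0,0,0],"hand":0.4},{"translation":[0,0,-0.38],"twist":[0,0,0],"hand":0.4}]' --newtons 30

```text
clock: 40.08
position: [0.5188, -0.402, 0.2067]
tcp_rot: [3.141, -0.0, 0.0]
wrist_force: [-0.5, -0.9, -2.6]
opening: 0.0678
grip_force: 30.0
```

Run:
```python
from meas import *
go((.465,-.1567,.206))
```

```text
tr [-0.108 -0.491  0.001]
tw [ 0. -0. -0.] pos [ 0.5188 -0.402   0.2067] t 40.08
```

Emit:
send_rows --rows '[{"translation":[-0.01,-0.05,0],"twist":[0,0,0],"hand":0.4},{"translation":[-0.03,-0.14,0],"twist":[0,0,0],"hand":0.4},{"translation":[-0.055,-0.25,0],"twist":[0,0,0],"hand":0.4},{"translation":[-0.08,-0.36,0],"twist":[0,0,0],"hand":0.4},{"translation":[-0.1,-0.45,0],"twist":[0,0,0],"hand":0.4},{"translation":[-0.108,-0.491,0],"twist":[0,0,0],"hand":0.4},{"translation":[-0.108,-0.491,0],"twist":[0,0,0],"hand":0.4},{"translation":[-0.108,-0.491,0],"twist":[0,0,0],"hand":0.4}]'

```text
clock: 41.08
position: [0.4649, -0.1577, 0.2061]
tcp_rot: [-3.141, 0.002, 0.001]
wrist_force: [-0.7, -0.5, -2.0]
opening: 0.0677
grip_force: 30.0
```

Emit:
send_rows --rows '[{"translation":[0,0,0.05],"twist":[0,0,0],"hand":0.4},{"translation":[0,0,0.13],"twist":[0,0,0],"hand":0.4},{"translation":[0,0,0.21],"twist":[0,0,0],"hand":0.4},{"translation":[0,0,0.28],"twist":[0,0,0],"hand":0.4},{"translation":[0,0,0.31],"twist":[0,0,0],"hand":0.4},{"translation":[0,0,0.324],"twist":[0,0,0],"hand":0.4},{"translation":[0,0,0.324],"twist":[0,0,0],"hand":0.4},{"translation":[0,0,0.324],"twist":[0,0,0],"hand":0.4}]'

```text
clock: 42.08
position: [0.4655, -0.1568, 0.0456]
tcp_rot: [3.141, -0.0, 0.002]
wrist_force: [-0.9, -0.3, -1.6]
opening: 0.0678
grip_force: 30.0
```

Emit:
send_rows --rows '[{"translation":[0,0,0.001],"twist":[0,0,0],"hand":0.4},{"translation":[0,0,0.002],"twist":[0,0,0],"hand":0.4},{"translation":[0,0,0.003],"twist":[0,0,0],"hand":0.4},{"translation":[0,0,0.003],"twist":[0,0,0],"hand":0.4}]'

```text
clock: 42.58
position: [0.4649, -0.1565, 0.0432]
tcp_rot: [-3.142, 0.0, 0.0]
wrist_force: [0.6, -0.8, -1.7]
opening: 0.0677
grip_force: 30.0
```

Emit:
send_rows --rows '[{"translation":[0,0,0.001],"twist":[0,0,0],"hand":0.4},{"translation":[0,0,0.002],"twist":[0,0,0],"hand":0.4},{"translation":[0,0,0.003],"twist":[0,0,0],"hand":0.4},{"translation":[0,0,0.004],"twist":[0,0,0],"hand":0.4},{"translation":[0,0,0.004],"twist":[0,0,0],"hand":0.4}]'

```text
clock: 43.2
position: [0.4649, -0.1565, 0.0411]
tcp_rot: [-3.141, 0.0, 0.0]
wrist_force: [-0.1, 0.9, -1.7]
opening: 0.0676
grip_force: 30.0
```

Emit:
send_rows --rows '[{"translation":[0,0,0.0005],"twist":[0,0,0],"hand":0.4},{"translation":[0,0,0.0015],"twist":[0,0,0],"hand":0.4},{"translation":[0,0,0.0015],"twist":[0,0,0],"hand":0.4},{"translation":[0,0,0.0015],"twist":[0,0,0],"hand":0.4}]'

```text
clock: 43.7
position: [0.465, -0.1566, 0.0407]
tcp_rot: [3.142, -0.0, 0.0]
wrist_force: [-1.4, 0.7, 5.7]
opening: 0.0677
grip_force: 30.0
```

Emit:
send_rows --rows '[{"translation":[0,0,0],"twist":[0,0,0],"hand":0.26},{"translation":[0,0,0],"twist":[0,0,0],"hand":0.15},{"translation":[0,0,0],"twist":[0,0,0],"hand":0.05},{"translation":[0,0,0],"twist":[0,0,0],"hand":0},{"translation":[0,0,-0.03],"twist":[0,0,0],"hand":0},{"translation":[0,0,-0.12],"twist":[0,0,0],"hand":0},{"translation":[0,0,-0.24],"twist":[0,0,0],"hand":0},{"translation":[0,0,-0.36],"twist":[0,0,0],"hand":0}]'

```text
clock: 44.7
position: [0.4646, -0.1563, 0.2234]
tcp_rot: [-3.142, -0.0, -0.001]
wrist_force: [0.6, -0.5, 1.1]
opening: 0.0939
grip_force: 0.0
```

Emit:
send_rows --rows '[{"translation":[0,0.04,-0.1],"twist":[0,0,0],"hand":0},{"translation":[0,0.14,-0.1],"twist":[0,0,0],"hand":0},{"translation":[0,0.26,-0.1],"twist":[0,0,0],"hand":0},{"translation":[0,0.38,-0.1],"twist":[0,0,0],"hand":0},{"translation":[0,0.5,-0.1],"twist":[0,0,0],"hand":0},{"translation":[0,0.55,-0.1],"twist":[0,0,0],"hand":0},{"translation":[0,0.55,-0.1],"twist":[0,0,0],"hand":0},{"translation":[0,0.55,-0.1],"twist":[0,0,0],"hand":0}]'

```text
clock: 45.7
position: [0.4652, -0.4305, 0.2711]
tcp_rot: [-3.141, -0.001, -0.001]
wrist_force: [0.1, 0.8, 1.0]
opening: 0.0939
grip_force: 0.0
```

Run:
```python
from meas import *
lid('red',.086,.014,(.648,-.019));lid('yel',.056,.0205,(.472,.1565));lid('grn',.092,.027,(.5155,.3614)); lid('blu',.076,.034,(.465,-.1566))
a=cap('top');b=cap('side')
cv2.imwrite('pics/f.png',cv2.cvtColor(np.hstack([cv2.resize(a[120:280,90:330],(480,320)),b[90:290,130:410]]) if 0 else np.vstack([cv2.resize(a[120:270,90:330],(480,300)),cv2.resize(b[100:290,150:410],(480,300))]),cv2.COLOR_RGB2BGR))
```

```text
top red 51 exp 64 centre [ 0.6485 -0.0183]
side red 58 exp 65 centre [ 0.6498 -0.0124]
top yel 137 exp 131 centre [0.472  0.1578]
side yel 119 exp 109 centre [0.4728 0.1625]
top grn 212 exp 246 centre [0.516  0.3617]
side grn 134 exp 143 centre [0.5163 0.3686]
top blu 384 exp 354 centre [ 0.4663 -0.157 ]
side blu 364 exp 360 centre [ 0.4667 -0.1525]
```

View pics/f.png

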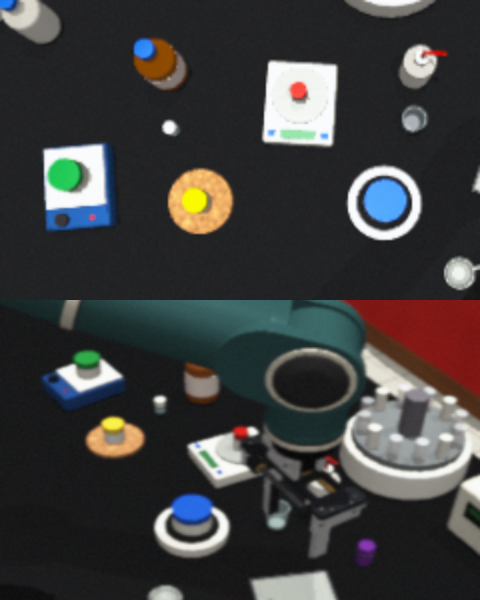

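All four jars stand centred: in the top crop, red is at (299,90), yellow at (195,200), green at (65,174) and blue at (385,200). Both bottles are still in place, so I'm handing in.

```bash
python3 -c "
from h import *
print(env.sign_off())"
```

```text
the job is handed in; nothing more can be done
None
```

The stack is apart and the job is handed in: the red, yellow, green and blue jars each stand upright within about 2 mm of the middle of their own places by the top camera, and both bottles still stand in the final pictures.

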